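Swap the failed power module on the test jig

TASK

The power module sitting on the test jig has failed: lift it off the two locating pins and put it in the reject crate. Then load the other module of the same kind, which lies on the bench: lower it gently over the pins, the right way round, until its plate rests flush on the jig, and let go. Leave everything else on the bench where it is.

Things in the scene. Friction and masses are not known exactly. Their poses are not given: they have to be found in the camera images.
- jig: Test jig, fixed: grey box with a black deck 45 mm above the bench, x -110 to +140, y +-75 mm from its origin, which lies on the bench under the middle of the seat. Two white rest bars (at x = +-44, 84 mm along y) stand 8 mm above the deck. At the +x end a control head, x 94 to 140 mm over the full width, rises to 112 mm above the bench. x, y axes as a correctly seated module's.
- seat (a point): Middle of the jig's seat, at the height of the rests (53 mm above the bench), axes as the jig's. A module fully home and the right way round has its origin here and the same axes; its end is then 14 mm from the control head.
- pin_mid (a point): Axis of the locating pin on the jig's centre line (jig x = -66, y = 0 mm), at the height of the rests. Steel, 10 mm diameter, full width to 16 mm above the rests, hemispherical nose, tip 21 mm above the rests. It takes the hole in the middle of the module's end.
- pin_corner (a point): Axis of the other, equal pin, off the centre line (jig x = +66, y = +30 mm), at the height of the rests; it takes the module's corner hole.
- failed_module: Power module, about 0.5 kg, of the same make and axes as next_module (see there and its points). It starts seated on the jig's pins.
- next_module: Power module, about 0.5 kg: flat aluminium backplate 160 (x) x 90 (y) x 6 mm with a finned heat sink on its middle, two 12 mm through holes and a white terminal block (16 mm high, at x = +66, y = -21). Starts flat on the bench among loose things, its x within 1 rad of the robot's. Origin: centre of the plate's underside, z up.
- next_module_grip (a point): Centre of next_module's heat sink, 30 mm above the plate's underside (the failed one is alike). The sink is 90 (x) x 48 (y) mm and its top is 46 mm above the plate's underside: grip it across y. Beside it, within 25 mm of the middle along x, only the flat plate and board lie, top 8 mm above the plate's underside.
- next_module_hole_mid (a point): Centre of next_module's hole in the middle of its end (module x = -66, y = 0 mm), on the plate's underside. 12 mm diameter.
- next_module_hole_corner (a point): Centre of next_module's corner hole (module x = +66, y = +30 mm), beside the terminal block, on the plate's underside. 12 mm diameter.
- crate: Reject crate: open-topped blue plastic crate, fixed, 260 (x) x 190 (y) x 92 mm outside with a rim 6 mm wider all round, walls and floor 5 mm thick. Empty at the start. Origin: centre of its underside.
- bottle: White plastic bottle, 56 mm diameter, 150 mm high, loose, standing off one end of next_module. Origin: centre of its foot.
- screwdriver: Screwdriver, 170 mm long (from x = -60 to +110 mm), 23 mm high, lying loose beside next_module. Origin: on the bench under the front part of its grip, x towards the blade.
- solder_reel: Steel reel, 52 mm diameter, 38 mm high, loose, standing on its flange beside next_module. Origin: centre of its foot.
- transformer: Another kind of module, not for this jig: square aluminium plate 100 x 100 x 6 mm with a round brown toroid, 45 mm high in all, loose. Origin: centre of the plate's underside.
- multimeter: Grey multimeter lying on its back, 150 (x) x 76 (y) x 46 mm, loose. Origin: centre of its underside.
- mug: White mug, 76 mm diameter, 90 mm high, loose. Origin: centre of its foot.
- tape_roll: Roll of brown adhesive tape lying flat, 84 mm diameter, 25 mm high, loose, off the jig's -x end. Origin: centre of its underside.
- spanner: Steel spanner, 160 mm long, lying loose along the crate's -x end. Origin: on the bench under its middle.
Mind the look-alikes: they are no part of the job. What is shaped like the failed_module but purple or red is not meant.

How it is judged:
By the outcome, as a careful person would: the job done as asked, in the order asked, and still so for the second after the job is handed in, with the robot touching nothing.
It also fails if it takes over 62 s, if anything falls off the work surface, if the arm or the gripper's body presses on something with over 40 N, if the wrist force passes 120 N, or if a joint passes its speed limit or range.

ROBOT

A 6-joint arm with a two-finger parallel gripper is mounted at the origin on the work surface. World frame = base frame: x ahead of the robot, y to its left, z up, the work surface at z = 0. Lengths are in m, angles in rad, forces in N, time in s.
With the tool pointing down it reaches from about 0.325 to 0.75 m from the base axis. Payload 7.6 kg.
Tool frame: the origin (TCP) lies midway between the tips of the shut fingers; the grasp point (between the pads) lies 19 mm behind it; z points along the fingers, y is the line along which they close (so a half turn about z gives the same grasp; the last joint's range is limited). The gripper opens to 85 mm and grips with 20 to 120 N. Pads are 22 mm wide; open, the fingers measure 114 mm over their backs; the gripper's body (76 mm by 85 mm) begins 54 mm behind the grasp point. The pads swing forward as they close: fully open they stand 13 mm farther back than shut.
Start: joints at [-1.3, 0.052, 1.401, -0, 1.689, -0.07], TCP at [0.176, -0.495, 0.231] pointing down, gripper open.
Joint ranges: [-2.9, 2.9], [-0.91, 2.17], [0.12, 2.37], [-1.06, 4.2], [0.26, 2.73], [-2.93, 2.93]. Speed limits (rad/s): [2.57, 2.57, 3.01, 3.14, 3.14, 3.14].

INTERFACE

Orientations are given as [roll, pitch, yaw] about the fixed x, y, z axes, in that order (R = Rz(yaw) Ry(pitch) Rx(roll)).
In Python, from rig import manip gives the robot as it stands. The module is installed in compiled form; this text tells all that it offers.
- The arm moves only by the tool jog_arm, never from a script. Its argument "deltas" is a list of rows, each a list of 5 numbers: the opening, from -1 (shut) to 1 (fully open), then the shift along the tool's x, y, z in m, then the turn about the tool's z in rad. A call has 1 to 20 rows; each row is the pose to reach, as a shift and turn from the pose commanded when the call began, along the tool's axes at that moment; what a row does not reach only later rows make up. A row lasts 1/10 s, in which the tool goes at most 50 mm and 8.59 degrees, less where a joint would pass 70% of its speed; a pose out of reach is approached as far as the arm can. A call with a gripper value outside its range is refused whole. The fingers move at their own pace and stop on an object; "squeeze" is the grip in N (left out, the last holds). Time passes only in rows, so rows that repeat a pose let the fingers close. It gives the time, the measured TCP pose, the force, the opening and the grip force at its end, in the units of the state.
- manip.read_state(): the state, without advancing time (a new reading comes with each control period).
- manip.grab_frame(name): name is "side" or "top"; returns (picture, depth): 420x560x3 uint8, red, green, blue; 420x560 float32, m along the optical axis (not along the pixel's ray), 0 where there is no reading.
- manip.calibration(name): a dict with "mtx" (3x3 intrinsics, pixels), "R" (3x3) and "t" (3): a world point X has camera coordinates R X + t. Camera axes: x right, y down, z forward; pixel columns grow to the right and rows downward; lengths in m; the calibration is good to about 2 mm. A picture is of the moment at which its call begins. calibration takes no time and is no camera call.
- manip.sign_off(): hands the job in; it is judged then, once.
Trained networks look in the newest picture that a camera, given by its name, has taken for a name from the list of things; names that differ only in an ending like _2 or _b are one class to them, and where a whole thing is asked for, a point or a joint stands for the part that bears it (a point fixed in the world has none). Each returns a list of dicts, best first, with "confidence" (0 to 1); they miss things now and then, are a little off and sometimes report something else, mostly with a low value. They report only what shows in the picture. A call takes as long as a camera call. They do not tell look-alikes from the thing itself.
- manip.boxes_of(camera, thing): "bbox" ([left, top, width, height] as shares, 0 to 1, of the picture: columns of its width, rows of its height, round what is visible of it).
- manip.place_of(camera, thing): "location" ([column, row] as shares, 0 to 1, of the picture: columns of its width, rows of its height: a listed point, or the origin of a listed thing).
The state is a dict: "time": time; "q": joint angles; "dq": joint speeds; "tau": joint torques, N m; "eef_pos": TCP position; "ee_rot": TCP orientation; "force": force on the tool from outside, world axes, zero at the start; "ft_torque": the same for the moment, N m; "gripper_width": finger opening in m; "gripper_force": force on a finger pad.
Only numpy, scipy, OpenCV 4.12 (cv2) and the standard library are available. Lean on these libraries where they do the work, as an engineer would, in place of code of your own. Each camera call takes 0.05 s, during which the arm holds its last target. There are 200 camera calls.

## Working session

There is one attempt and no reset: what is moved stays moved. The work goes in short steps, Python scripts to look and compute and a tool call to move; the robot and the scene stay as the last step left them, time stands still between calls to the robot, and variables do not carry over. Pictures are saved under pics/ and viewed, at most 10 in all, crops included, and the job is handed in when it is done.

Besides the shell and the picture viewer there is one more tool, called after ">>>" as name(argument=value, ...) on one line, values as JSON. jog_arm: Moves the arm, as the interface text tells. Its arguments: {"type":"object","properties":{"deltas":{"type":"array","items":{"type":"array","items":{"type":"number"}}},"squeeze":{"type":"number"}},"required":["deltas"]}

```bash
mkdir -p pics
cat > h.py <<'E'
import numpy as np, cv2
from rig import manip
def world(cam,u,v,z=None,d=None):
    c=manip.calibration(cam);K,R,t=[np.array(c[k]) for k in("mtx","R","t")]
    r=np.linalg.inv(K)@np.array([u,v,1.0])
    if d is not None: return R.T@(r*d-t)
    o=-R.T@t; w=R.T@r; return o+w*(z-o[2])/w[2]
def cloud(cam,D):
    c=manip.calibration(cam);K,R,t=[np.array(c[k]) for k in("mtx","R","t")]
    v,u=np.mgrid[:420,:560]; r=np.stack([u,v,np.ones_like(u)],-1)@np.linalg.inv(K).T
    return (r*D[...,None]-t)@R
def proj(cam,X):
    c=manip.calibration(cam);K,R,t=[np.array(c[k]) for k in("mtx","R","t")]
    p=K@(R@np.array(X)+t); return p[:2]/p[2]
E
python3 - <<'E'
from h import *
for n in("top","side"):
    I,D=manip.grab_frame(n); np.savez(f"{n}0.npz",I=I,D=D)
    cv2.imwrite(f"pics/{n}0.png",cv2.resize(I[...,::-1],(800,600)))
    for t in["jig","seat","pin_mid","pin_corner","failed_module","next_module","next_module_grip","next_module_hole_mid","next_module_hole_corner","crate"]:
        for r in manip.place_of(n,t)[:3]:
            print(n,t,round(r["confidence"],2),np.round(np.array(r["location"])*[560,420],1))
    c=manip.calibration(n); print(np.round(-np.array(c["R"]).T@c["t"],3))
print(manip.read_state())
E
```

```text
top jig 0.56 [169.8 226. ]
top pin_mid 0.91 [172.1 252. ]
top pin_corner 0.96 [151.2 208.4]
top failed_module 0.96 [166.7 227.9]
top failed_module 0.87 [138.1 317.7]
top failed_module 0.57 [261.9 273. ]
top next_module 0.97 [275.6 195.3]
top next_module_grip 0.62 [275.4 194. ]
top next_module_hole_mid 0.97 [277.8 216.8]
top next_module_hole_corner 0.93 [264.2 172.4]
top crate 0.94 [392.  236.6]
[ 0.383 -0.019  1.254]
side jig 0.65 [225.1 192.1]
side seat 0.66 [222.  179.4]
side pin_mid 0.65 [209.  184.7]
side pin_corner 0.45 [312.3 205.2]
side failed_module 0.82 [229.3 229.5]
side failed_module 0.63 [222.1 181.5]
side failed_module 0.38 [156.1 198.7]
side next_module 0.57 [288.4 216.9]
side next_module_grip 0.41 [289.7 207. ]
side next_module_grip 0.29 [224.5 190.6]
side next_module_hole_mid 0.42 [287.5 205.7]
side crate 0.94 [322.5 273.1]
[-0.395 -1.306  1.028]
{'time': 1.1, 'q': array([-1.30032053e+00,  5.22196046e-02,  1.40072987e+00, -2.29188975e-05,
        1.68857244e+00, -7.02971919e-02]), 'dq': array([ 4.02423332e-04, -7.98118374e-05,  3.83658011e-04,  1.34600047e-03,
       -7.90100568e-04, -1.26082145e-03]), 'tau': array([-1.54058234e-03, -3.81558788e+01, -3.60309362e+01, -2.17101469e-04,
        3.93478786e-04, -3.85519081e-05]), 'eef_pos': array([ 0.17548499, -0.49482179,  0.23129797]), 'ee_rot': array([3.14152369e+00, 2.76720346e-05, 3.40770290e-01]), 'force': array([ 0.1807983 , -0.35040858, -0.07649856]), 'ft_torque': array([-0.04198716,  0.01761607,  0.02412852]), 'gripper_force': 0.0, 'gripper_width': 0.08545143143424833}
```

View pics/top0.png

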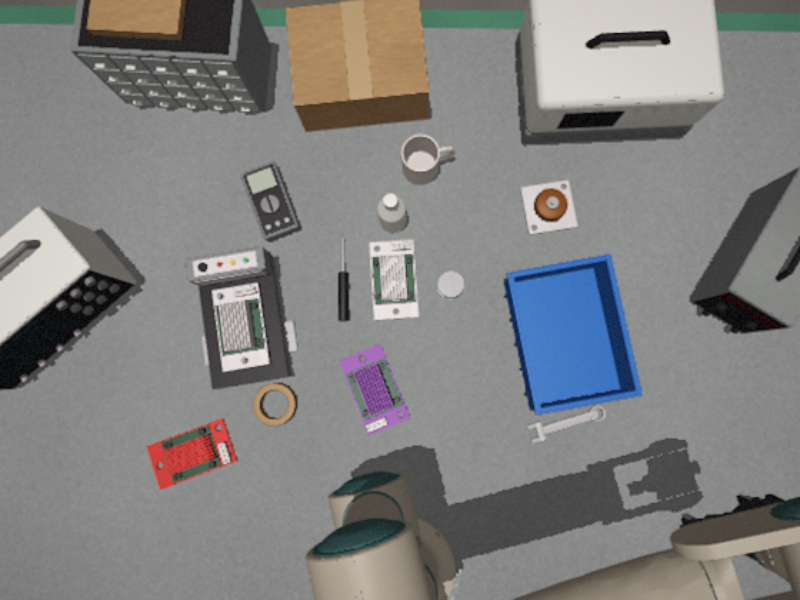

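View pics/side0.png

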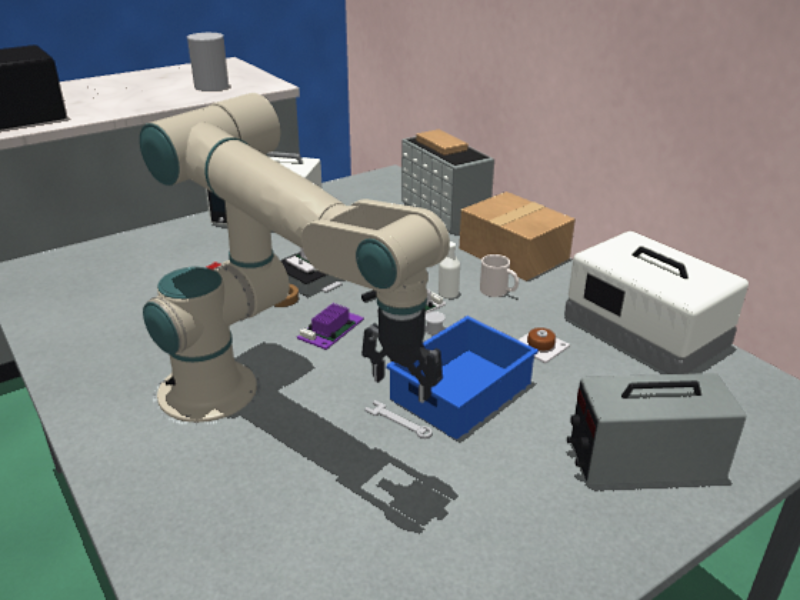

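Top view, in the 800-px picture: the jig with the failed module is at (240,325) and the next module at (395,280). The bottle (392,212) stands off the next module's far end, with the screwdriver (343,280) and reel (451,284) on either side of it. The crate is at (575,335), and the purple and red decoys are at (375,390) and (192,453). The side view shows the arm hiding the jig.

```bash
cat >> h.py <<'E'
def fitplate(I,cen,zt,half=45,thr=150,save=None):
    # white plate outline around pixel cen -> world rect at height zt
    u0,v0=int(cen[0])-half,int(cen[1])-half; s=8
    c=I[v0:v0+2*half,u0:u0+2*half]
    g=cv2.resize(c,None,fx=s,fy=s,interpolation=cv2.INTER_CUBIC)
    m=(g.min(2)>thr).astype(np.uint8)
    m=cv2.morphologyEx(m,cv2.MORPH_CLOSE,np.ones((33,33)))
    m=cv2.morphologyEx(m,cv2.MORPH_OPEN,np.ones((25,25)))
    cs,_=cv2.findContours(m,cv2.RETR_EXTERNAL,cv2.CHAIN_APPROX_NONE)
    k=max(cs,key=cv2.contourArea)
    P=np.array([world("top",(x+.5)/s-.5+u0,(y+.5)/s-.5+v0,z=zt)[:2] for x,y in k[:,0]])
    r=cv2.minAreaRect((P*1000).astype(np.float32))
    if save:
        o=g.copy(); cv2.drawContours(o,[k],-1,(255,0,0),1); cv2.imwrite(save,cv2.resize(o[...,::-1],(600,600)))
    return r,P
E
python3 - <<'E'
from h import *
z=np.load("top0.npz");I,D=z["I"],z["D"]
print(np.round(np.array(manip.calibration("top")["mtx"]),1).tolist(), np.round(manip.calibration("top")["R"],3).tolist())
for n,c,zt in(("failed",(168,226),.059),("next",(276,196),.006)):
    r,_=fitplate(I,c,zt,save=f"pics/fit_{n}.png"); print(n,np.round(r[0],1),np.round(r[1],1),round(r[2],2))
a=cv2.imread("pics/fit_failed.png");b=cv2.imread("pics/fit_next.png")
cv2.imwrite("pics/fits.png",cv2.resize(np.hstack([a,b]),(800,400)))
pm=world("top",172.1,252.0,z=.053);pc=world("top",151.2,208.4,z=.053)
hm=world("top",277.8,216.8,z=0.0);hc=world("top",264.2,172.4,z=0.0)
for nm,a,b in(("jig",pm,pc),("next",hm,hc)):
    d=(b-a)[:2]; yaw=np.arctan2(d[1],d[0])-np.arctan2(30,132)
    c=a[:2]+66e-3*np.array([np.cos(yaw),np.sin(yaw)])
    print(nm,np.round(a,4),np.round(b,4),"len",np.linalg.norm(d),"yaw",yaw,"c",c)
X=cloud("top",D)
for nm,c,zb in(("failed",(168,226),.053),("next",(276,196),0)):
    s=X[c[1]-28:c[1]+28,c[0]-28:c[0]+28].reshape(-1,3); k=s[(s[:,2]>zb+.038)&(s[:,2]<zb+.055)]
    r=cv2.minAreaRect((k[:,:2]*1000).astype(np.float32)); print(nm,"sink",len(k),np.round(r[0],1),np.round(r[1],1),round(r[2],1),np.median(k[:,2]))
s=X[170:300,350:460].reshape(-1,3);k=s[(s[:,2]>.08)&(s[:,2]<.1)]
r=cv2.minAreaRect((k[:,:2]*1000).astype(np.float32));print("crate",r)
for t in["bottle","screwdriver","solder_reel"]:
    q=manip.place_of("top",t)[0]["location"]; print(t,np.round(world("top",q[0]*560,q[1]*420,z=0),3))
print("depth at plates",X[227,150],X[210,276])
E
```

```text
[[432.2, 0.0, 284.0], [0.0, 432.2, 210.1], [0.0, 0.0, 1.0]] [[0.017, -1.0, -0.012], [-0.993, -0.015, -0.116], [0.116, 0.014, -0.993]]
failed [466.3 319.6] [161.7  92.1] 10.66Traceback (most recent call last):
  File "<stdin>", line 5, in <module>
  File "h.py", line 25, in fitplate
    P=np.array([world("top",(x+.5)/s-.5+u0,(y+.5)/s-.5+v0,z=zt)[:2] for x,y in k[:,0]])
                ~~~~~^^^^^^^^^^^^^^^^^^^^^^^^^^^^^^^^^^^^^^^^^^
  File "h.py", line 4, in world
    c=manip.calibration(cam);K,R,t=[np.array(c[k]) for k in("mtx","R","t")]
ValueError: time passes only in moves, steps and waits
```

```bash
sed -i 's/c=manip.calibration(cam);/c=C(cam);/; 2a import functools\nC=functools.cache(manip.calibration)' h.py
cat > m.py <<'E'
from h import *
z=np.load("top0.npz");I,D=z["I"],z["D"]
for n,c,zt in(("failed",(168,226),.059),("next",(276,196),.006)):
    r,_=fitplate(I,c,zt,save=f"pics/fit_{n}.png"); print(n,np.round(r[0],1),np.round(r[1],1),round(r[2],2))
a=cv2.imread("pics/fit_failed.png");b=cv2.imread("pics/fit_next.png")
cv2.imwrite("pics/fits.png",cv2.resize(np.hstack([a,b]),(800,400)))
pm=world("top",172.1,252.0,z=.053);pc=world("top",151.2,208.4,z=.053)
hm=world("top",277.8,216.8,z=0.0);hc=world("top",264.2,172.4,z=0.0)
for nm,a,b in(("jig",pm,pc),("next",hm,hc)):
    d=(b-a)[:2]; yaw=np.arctan2(d[1],d[0])-np.arctan2(30,132)
    c=a[:2]+66e-3*np.array([np.cos(yaw),np.sin(yaw)])
    print(nm,np.round(a,4),np.round(b,4),"len",np.linalg.norm(d),"yaw",yaw,"c",c)
X=cloud("top",D)
for nm,c,zb in(("failed",(168,226),.053),("next",(276,196),0)):
    s=X[c[1]-28:c[1]+28,c[0]-28:c[0]+28].reshape(-1,3); k=s[(s[:,2]>zb+.038)&(s[:,2]<zb+.055)]
    r=cv2.minAreaRect((k[:,:2]*1000).astype(np.float32)); print(nm,"sink",len(k),np.round(r[0],1),np.round(r[1],1),round(r[2],1),np.median(k[:,2]))
s=X[170:300,350:460].reshape(-1,3);k=s[(s[:,2]>.08)&(s[:,2]<.1)]
r=cv2.minAreaRect((k[:,:2]*1000).astype(np.float32));print("crate",r)
for t in["bottle","screwdriver","solder_reel"]:
    q=manip.place_of("top",t)[0]["location"]; print(t,np.round(world("top",q[0]*560,q[1]*420,z=0),3))
print("depth at plates",X[227,150],X[210,276])
E
python3 m.py
```

```text
failed [466.3 319.6] [161.7  92.1] 10.66
next [572.3  25.3] [167.9  96.8] 4.76
jig [0.4013 0.3061 0.053 ] [0.5222 0.3707 0.053 ] len 0.1370409837344742 yaw 0.26738901849999186 c [0.46497808 0.32357074]
next [0.5094 0.0162 0.    ] [0.6405 0.0587 0.    ] len 0.1378369125540965 yaw 0.09057708968478331 c [0.57509281 0.02213441]
failed sink 464 [465.4 320.6] [90.1 49.6] 11.2 0.09682191003010973
next sink 261 [571.4  26.1] [90.8 47.8] 4.9 0.04448678417005761
crate ((461.4336242675781, -317.7715759277344), (272.0883483886719, 203.69647216796875), 11.284811019897461)
bottle [0.691 0.026 0.   ]
screwdriver [0.544 0.124 0.   ]
solder_reel [ 0.552 -0.098  0.   ]
depth at plates [0.47058043 0.37479099 0.04238959] [0.52759606 0.02133485 0.01406845]
```

View pics/fits.png

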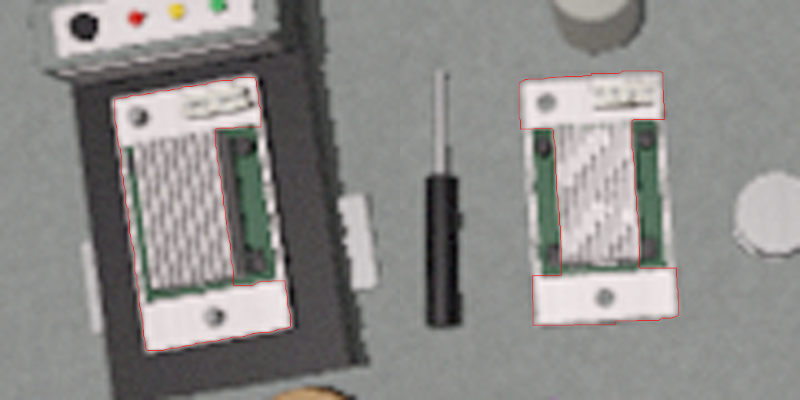

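The fits hold up against the picture. The failed module is at about (466,320) mm with yaw 0.186, and the next module is at about (572,25.5) mm with yaw 0.084. Both have their terminal block at the far right.

```bash
cat >> h.py <<'E'
def rel(*targets,p0=None,yaw0=None):
    s=manip.read_state()
    p=np.array(s["eef_pos"]) if p0 is None else np.array(p0); y=s["ee_rot"][2] if yaw0 is None else yaw0
    R=np.array([[np.cos(y),np.sin(y),0],[np.sin(y),-np.cos(y),0],[0,0,-1]])
    print("t",round(s["time"],2),"p",np.round(s["eef_pos"],4),"rpy",np.round(s["ee_rot"],4),"w",round(s["gripper_width"],4),"F",np.round(s["force"],1))
    for x,yy,z,w in targets: print((x,yy,z,w),"->",np.round(R.T@(np.array([x,yy,z])-p),4).tolist(),round(y-w,4))
E
python3 -c "
from h import *
rel((.5,-.2,.24,.187),(.466,.32,.2,.187),(.466,.32,.065,.187))"
```

```text
t 1.25 p [ 0.1755 -0.4948  0.2313] rpy [3.1415 0.     0.3408] w 0.0856 F [ 0.3  0.3 -0.8]
(0.5, -0.2, 0.24, 0.187) -> [0.4044, -0.1694, -0.0087] 0.1538
(0.466, 0.32, 0.2, 0.187) -> [0.5461, -0.6709, 0.0313] 0.1538
(0.466, 0.32, 0.065, 0.187) -> [0.5461, -0.6709, 0.1663] 0.1538
```

>>> jog_arm(deltas=[[1, 0.4044, -0.1694, -0.0087, 0.1538], [1, 0.4044, -0.1694, -0.0087, 0.1538], [1, 0.4044, -0.1694, -0.0087, 0.1538], [1, 0.4044, -0.1694, -0.0087, 0.1538], [1, 0.4044, -0.1694, -0.0087, 0.1538], [1, 0.4044, -0.1694, -0.0087, 0.1538], [1, 0.4044, -0.1694, -0.0087, 0.1538], [1, 0.4044, -0.1694, -0.0087, 0.1538], [1, 0.5461, -0.6709, 0.0313, 0.1538], [1, 0.5461, -0.6709, 0.0313, 0.1538], [1, 0.5461, -0.6709, 0.0313, 0.1538], [1, 0.5461, -0.6709, 0.0313, 0.1538], [1, 0.5461, -0.6709, 0.0313, 0.1538], [1, 0.5461, -0.6709, 0.0313, 0.1538], [1, 0.5461, -0.6709, 0.0313, 0.1538], [1, 0.5461, -0.6709, 0.0313, 0.1538], [1, 0.5461, -0.6709, 0.0313, 0.1538], [1, 0.5461, -0.6709, 0.0313, 0.1538], [1, 0.5461, -0.6709, 0.0313, 0.1538], [1, 0.5461, -0.6709, 0.0313, 0.1538]], squeeze=50)

```text
time: 3.25
eef_pos: [0.4644, 0.3247, 0.1982]
ee_rot: [-3.141, 0.002, 0.193]
force: [0.3, -0.8, -0.3]
gripper_width: 0.0855
gripper_force: 0.0
```

>>> jog_arm(deltas=[[1, 0, 0, 0, 0], [1, 0, 0, 0.05, 0], [1, 0, 0, 0.1, 0], [1, 0, 0, 0.1, 0], [1, 0, 0, 0.1, 0]])

```text
time: 3.75
eef_pos: [0.4664, 0.319, 0.1012]
ee_rot: [3.141, 0.0, 0.185]
force: [0.1, 0.6, 1.3]
gripper_width: 0.0855
gripper_force: 0.0
```

Run:
```python
from h import *
I,D=manip.grab_frame("top"); a=cv2.resize(I[165:295,110:240],(600,600),interpolation=cv2.INTER_CUBIC)
cv2.imwrite("pics/g1.png",a[...,::-1]); rel((.466,.32,.065,.187))
```

```text
t 3.8 p [0.4674 0.3199 0.1031] rpy [-3.1405 -0.0037  0.1857] w 0.0853 F [-0.2  1.   1.8]
(0.466, 0.32, 0.065, 0.187) -> [-0.0014, -0.0004, 0.0381] -0.0013
```

View pics/g1.png

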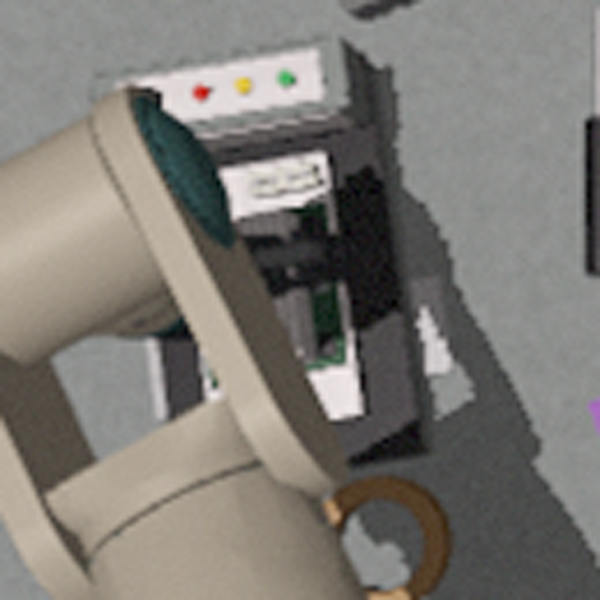

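The fingers straddle the sink at its middle; in the crop, the right finger is at about (300,260). Now I'll lower and grip.

>>> jog_arm(deltas=[[1, 0, 0, 0.018, 0], [1, 0, 0, 0.034, 0], [1, 0, 0, 0.034, 0], [0.3, 0, 0, 0.034, 0], [-0.5, 0, 0, 0.034, 0], [-1, 0, 0, 0.034, 0], [-1, 0, 0, 0.034, 0], [-1, 0, 0, 0.034, 0], [-1, 0, 0, 0.034, 0], [-1, 0, 0, 0.034, 0]], squeeze=50)

```text
time: 4.8
eef_pos: [0.4671, 0.3201, 0.0683]
ee_rot: [-3.141, -0.003, 0.187]
force: [0.1, -2.5, 7.9]
gripper_width: 0.0477
gripper_force: 54.4
```

Gripped at 47.7 mm. I'll lift straight off the pins, then hold the module crosswise under the top camera. That gives a reference picture of how it sits in the hand, which I can compare with the next module later.

>>> jog_arm(deltas=[[-1, 0, 0, -0.008, 0], [-1, 0, 0, -0.018, 0], [-1, 0, 0, -0.03, 0], [-1, 0, 0, -0.06, 0], [-1, 0, 0, -0.1, 0], [-1, 0, 0, -0.14, 0], [-1, 0, 0, -0.184, 0], [-1, -0.0354, 0.3699, -0.184, -1.384], [-1, -0.0354, 0.3699, -0.184, -1.384], [-1, -0.0354, 0.3699, -0.184, -1.384], [-1, -0.0354, 0.3699, -0.184, -1.384], [-1, -0.0354, 0.3699, -0.184, -1.384], [-1, -0.0354, 0.3699, -0.184, -1.384], [-1, -0.0354, 0.3699, -0.184, -1.384], [-1, -0.0354, 0.3699, -0.184, -1.384], [-1, -0.0354, 0.3699, -0.184, -1.384], [-1, -0.0354, 0.3699, -0.184, -1.384], [-1, -0.0354, 0.3699, -0.184, -1.384], [-1, -0.0354, 0.3699, -0.184, -1.384], [-1, -0.0354, 0.3699, -0.184, -1.384]])

```text
time: 6.8
eef_pos: [0.4999, -0.0494, 0.2502]
ee_rot: [-3.142, -0.0, 1.569]
force: [-0.1, 1.4, -4.3]
gripper_width: 0.047
gripper_force: 53.7
```

>>> jog_arm(deltas=[[-1, 0, 0, 0, 0], [-1, 0, 0, 0, 0]])

```text
time: 7.0
eef_pos: [0.4999, -0.0496, 0.25]
ee_rot: [-3.142, -0.0, 1.571]
force: [-0.4, 0.2, -3.5]
gripper_width: 0.0472
gripper_force: 53.7
```

Run:
```python
from h import *
for k in range(3):
    I,D=manip.grab_frame("top"); np.savez(f"hand1_{k}.npz",I=I,D=D); rel()
u,v=proj("top",(.5,-.05,.245)).astype(int); print(u,v)
a=cv2.resize(I[v-60:v+60,u-60:u+60],(480,480),interpolation=cv2.INTER_CUBIC)
b=cv2.resize(I[165:285,105:225],(480,480)[:2],interpolation=cv2.INTER_CUBIC)
cv2.imwrite("pics/hand1.png",cv2.resize(np.hstack([a,b]),(800,400))[...,::-1])
```

```text
t 7.05 p [ 0.4999 -0.0497  0.25  ] rpy [-3.1416e+00  1.0000e-04  1.5708e+00] w 0.0476 F [-0.4  0.3 -3.3]
t 7.1 p [ 0.4999 -0.0498  0.25  ] rpy [-3.1416e+00  1.0000e-04  1.5708e+00] w 0.047 F [-0.2 -0.3 -4.1]
t 7.15 p [ 0.4999 -0.0499  0.25  ] rpy [-3.1415e+00  1.0000e-04  1.5707e+00] w 0.047 F [-0.4 -0.4 -3.4]
303 210
```

View pics/hand1.png

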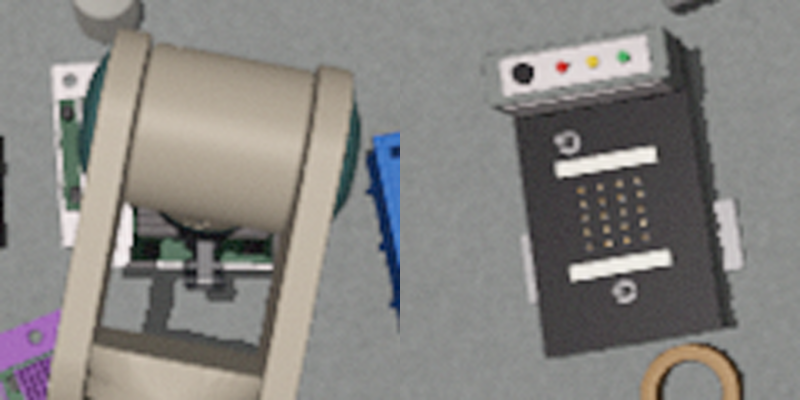

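Left crop: the forearm hides both ends of the held module, so this view is poor. Right crop: the jig is now empty, with pins at crop (568,142) and (625,292) and both rest bars clear. I'll fit the seat from those and try the side camera for the held module.

Run:
```python
from h import *
I,D=manip.grab_frame("side"); np.savez("hand1_side.npz",I=I,D=D)
u,v=proj("side",(.5,-.05,.255)).astype(int); print(u,v)
a=cv2.resize(I[v-50:v+50,u-50:u+50],(400,400),interpolation=cv2.INTER_CUBIC)
# rest bars in top
J=np.mean([np.load(f"hand1_{k}.npz")["I"].astype(float) for k in range(3)],0)
s=8;u0,v0=125,175
g=cv2.resize(J[v0:v0+95,u0:u0+95].min(2),None,fx=s,fy=s,interpolation=cv2.INTER_CUBIC)
m=(g>120).astype(np.uint8)
n,l,st,_=cv2.connectedComponentsWithStats(m)
for i in range(1,n):
    if 2500<st[i,4]<30000:
        yy,xx=np.where(l==i); P=np.array([world("top",(x+.5)/s-.5+u0,(y+.5)/s-.5+v0,z=.053)[:2] for x,y in zip(xx[::7],yy[::7])])*1000
        r=cv2.minAreaRect(P.astype(np.float32)); w=P.mean(0); print("blob",st[i],np.round(w,2),"rect",np.round(r[0],2),np.round(r[1],1),round(r[2],2))
b=cv2.resize(cv2.cvtColor(np.clip(g,0,255).astype(np.uint8),cv2.COLOR_GRAY2RGB),(400,400))
for t in["pin_mid","pin_corner","seat","next_module_hole_mid","next_module_hole_corner"]:
    manip.grab_frame("top")
    for q in manip.place_of("top",t)[:2]: p=np.array(q["location"])*[560,420]; print(t,q["confidence"],np.round(p,1),np.round(world("top",*p,z=.053 if t[0]!='n' else 0)*1000,1))
cv2.imwrite("pics/hand1s.png",np.hstack([a,b])[...,::-1])
```

```text
283 166
blob [  211   270   247    77 10054] [509.64 327.16] rect [509.77 327.47] [15.6 86.6] 10.28
blob [  245   517   249    80 10251] [423.22 311.35] rect [423.3  311.26] [15.5 86.4] 10.74
pin_mid 0.91 [172.5 253.3] [397.7 304.9  53. ]
pin_mid 0.71 [189.8 140.7] [718.7 270.3  53. ]
pin_corner 0.72 [153.3 207.4] [525.1 365.   53. ]
seat 0.79 [167.9 230.9] [459.7 320.7  53. ]
seat 0.34 [380.7 144.6] [ 714.6 -273.7   53. ]
next_module_hole_mid 0.8 [273.8 214. ] [517.4  28.    0. ]
next_module_hole_mid 0.37 [170.4 225.2] [479.9 329.1   0. ]
next_module_hole_corner 0.75 [264.4 173. ] [638.7  58.2   0. ]
next_module_hole_corner 0.4 [153.2 208. ] [529.7 382.1   0. ]
```

View pics/hand1s.png

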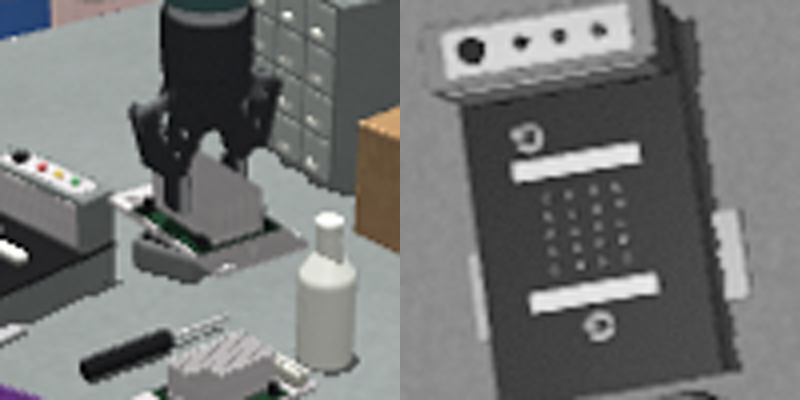

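The side view shows the held module clearly, with its plate in one piece at crop (210,220). The rest bars give the seat at (466.4,319.3) mm with yaw 0.182, which agrees with the plate fit. Next, the failed module goes into the crate.

>>> jog_arm(deltas=[[-1, -0.2678, -0.0386, 0, 1.374], [-1, -0.2678, -0.0386, 0, 1.374], [-1, -0.2678, -0.0386, 0, 1.374], [-1, -0.2678, -0.0386, 0, 1.374], [-1, -0.2678, -0.0386, 0, 1.374], [-1, -0.2678, -0.0386, 0, 1.374], [-1, -0.2678, -0.0386, 0, 1.374], [-1, -0.2678, -0.0386, 0, 1.374], [-1, -0.2678, -0.0386, 0, 1.374], [-1, -0.2678, -0.0386, 0, 1.374], [-1, -0.2678, -0.0386, 0, 1.374], [-1, -0.2678, -0.0386, 0.05, 1.374], [-1, -0.2678, -0.0386, 0.1, 1.374], [-1, -0.2678, -0.0386, 0.14, 1.374], [-1, -0.2678, -0.0386, 0.18, 1.374], [-1, -0.2678, -0.0386, 0.205, 1.374], [-1, -0.2678, -0.0386, 0.22, 1.374], [-1, -0.2678, -0.0386, 0.228, 1.374], [-1, -0.2678, -0.0386, 0.228, 1.374], [-1, -0.2678, -0.0386, 0.228, 1.374]])

```text
time: 9.7
eef_pos: [0.4623, -0.3185, 0.0237]
ee_rot: [3.139, -0.002, 0.198]
force: [0.2, 0.0, -2.4]
gripper_width: 0.0469
gripper_force: 53.8
```

>>> jog_arm(deltas=[[0, 0, 0, 0, 0], [1, 0, 0, 0, 0], [1, 0, 0, 0, 0], [1, 0, 0, 0, 0], [1, 0, 0, -0.03, 0], [1, 0, 0, -0.08, 0], [1, 0, 0, -0.13, 0], [1, 0, 0, -0.178, 0], [1, 0.1759, -0.3148, -0.178, 0.113], [1, 0.1759, -0.3148, -0.178, 0.113], [1, 0.1759, -0.3148, -0.178, 0.113], [1, 0.1759, -0.3148, -0.178, 0.113], [1, 0.1759, -0.3148, -0.178, 0.113], [1, 0.1759, -0.3148, -0.178, 0.113], [1, 0.1759, -0.3148, -0.178, 0.113], [1, 0.1759, -0.3148, -0.178, 0.113], [1, 0.1759, -0.3148, -0.178, 0.113], [1, 0.1759, -0.3148, -0.178, 0.113], [1, 0.1759, -0.3148, -0.178, 0.113]])

```text
time: 11.6
eef_pos: [0.5721, 0.0237, 0.2002]
ee_rot: [3.141, -0.0, 0.082]
force: [0.4, 0.2, -0.2]
gripper_width: 0.0854
gripper_force: 0.0
```

>>> jog_arm(deltas=[[1, 0, 0, 0.05, 0], [1, 0, 0, 0.1, 0], [1, 0, 0, 0.13, 0], [1, 0, 0, 0.13, 0], [1, 0, 0, 0.13, 0], [1, 0, 0, 0.13, 0]])

```text
time: 12.2
eef_pos: [0.5739, 0.0247, 0.0731]
ee_rot: [3.141, -0.005, 0.083]
force: [-0.8, 0.0, 1.2]
gripper_width: 0.0855
gripper_force: 0.0
```

Run:
```python
from h import *
I,D=manip.grab_frame("side"); J,E=manip.grab_frame("top"); rel((.5723,.0253,.013,.084))
u,v=proj("side",(.57,.025,.03)).astype(int)
a=cv2.resize(I[v-40:v+40,u-40:u+40],(400,400),interpolation=cv2.INTER_CUBIC)
b=cv2.resize(J[170:290,340:460],(400,400),interpolation=cv2.INTER_CUBIC)
cv2.imwrite("pics/g2.png",np.hstack([a,b])[...,::-1])
X=cloud("top",E)[180:285,355:450].reshape(-1,3); k=X[(X[:,2]>.042)&(X[:,2]<.06)&(abs(X[:,0]-.461)<.08)&(abs(X[:,1]+.318)<.05)]
print("sink in crate",len(k),k[:,:2].mean(0) if len(k) else 0)
```

```text
t 12.3 p [0.5737 0.025  0.0727] rpy [ 3.141  -0.0046  0.0836] w 0.0853 F [-0.5 -0.4  0.3]
(0.5723, 0.0253, 0.013, 0.084) -> [-0.0014, -0.0004, 0.0597] -0.0004
sink in crate 434 [ 0.45981481 -0.3159902 ]
```

View pics/g2.png

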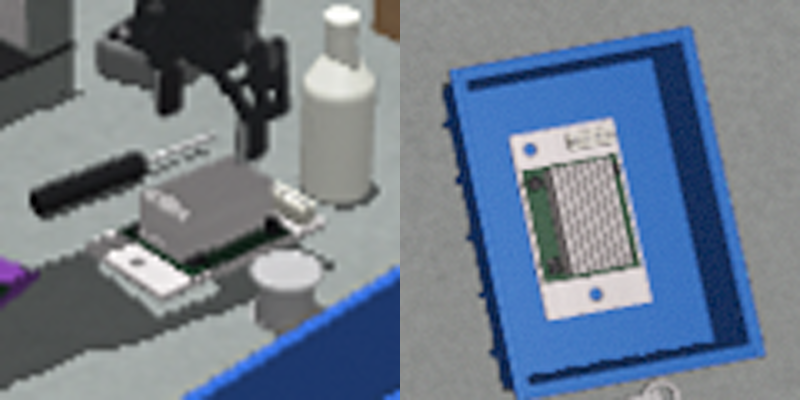

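Right crop: the failed module lies flat in the crate. Left crop: the open fingers straddle the next module's sink and are clear of the bottle, reel and screwdriver. Lower and grip.

>>> jog_arm(deltas=[[1, 0, 0, 0.03, 0], [1, 0, 0, 0.05, 0], [1, 0, 0, 0.057, 0], [1, 0, 0, 0.057, 0], [1, 0, 0, 0.057, 0], [0.3, 0, 0, 0.057, 0], [-0.5, 0, 0, 0.057, 0], [-1, 0, 0, 0.057, 0], [-1, 0, 0, 0.057, 0], [-1, 0, 0, 0.057, 0], [-1, 0, 0, 0.057, 0]], squeeze=50)

```text
time: 13.4
eef_pos: [0.573, 0.0249, 0.0142]
ee_rot: [3.141, -0.002, 0.084]
force: [-1.2, -3.3, 6.1]
gripper_width: 0.0472
gripper_force: 55.1
```

>>> jog_arm(deltas=[[-1, 0, 0, -0.01, 0], [-1, 0, 0, -0.03, 0], [-1, 0, 0, -0.07, 0], [-1, 0, 0, -0.12, 0], [-1, 0, 0, -0.17, 0], [-1, 0, 0, -0.21, 0], [-1, -0.0784, 0.069, -0.237, -1.487], [-1, -0.0784, 0.069, -0.237, -1.487], [-1, -0.0784, 0.069, -0.237, -1.487], [-1, -0.0784, 0.069, -0.237, -1.487], [-1, -0.0784, 0.069, -0.237, -1.487], [-1, -0.0784, 0.069, -0.237, -1.487], [-1, -0.0784, 0.069, -0.237, -1.487], [-1, -0.0784, 0.069, -0.237, -1.487], [-1, -0.0784, 0.069, -0.237, -1.487], [-1, -0.0784, 0.069, -0.237, -1.487], [-1, -0.0784, 0.069, -0.237, -1.487], [-1, -0.0784, 0.069, -0.237, -1.487], [-1, -0.0784, 0.069, -0.237, -1.487], [-1, -0.0784, 0.069, -0.237, -1.487]])

```text
time: 15.4
eef_pos: [0.4998, -0.05, 0.2498]
ee_rot: [-3.141, -0.0, 1.569]
force: [-0.7, 0.3, -5.3]
gripper_width: 0.0471
gripper_force: 53.7
```

>>> jog_arm(deltas=[[-1, 0, 0, 0, 0], [-1, 0, 0, 0, 0], [-1, 0, 0, 0, 0], [-1, 0, 0, 0, 0]])

```text
time: 15.8
eef_pos: [0.4999, -0.05, 0.25]
ee_rot: [-3.142, 0.0, 1.571]
force: [-0.0, -0.2, -5.4]
gripper_width: 0.0471
gripper_force: 53.7
```

Run:
```python
from h import *
Is=[manip.grab_frame("side")[0] for _ in range(3)]; rel()
np.savez("hand2_side.npz",I=np.mean(Is,0)); B=np.mean(Is,0); A=np.load("hand1_side.npz")["I"].astype(float)
u,v=283,166
f=lambda I:cv2.resize(I[v-50:v+50,u-50:u+50].astype(np.uint8),(400,400),interpolation=cv2.INTER_CUBIC)
cv2.imwrite("pics/cmp.png",np.hstack([f(A),f(B)])[...,::-1])
X=np.array([.5,-.05,.24]);p=proj("side",X)
print("px/mm along module x (world y)",proj("side",X+[0,.001,0])-p,"module -y (world x)",proj("side",X+[.001,0,0])-p,"z",proj("side",X+[0,0,.001])-p)
```

```text
t 15.95 p [ 0.4999 -0.05    0.25  ] rpy [-3.1416e+00  1.0000e-04  1.5709e+00] w 0.0474 F [ 0.1 -0.3 -4.7]
px/mm along module x (world y) [-0.17322728 -0.11314015] module -y (world x) [ 0.24526589 -0.07730461] z [ 0.00247551 -0.26821746]
```

View pics/cmp.png

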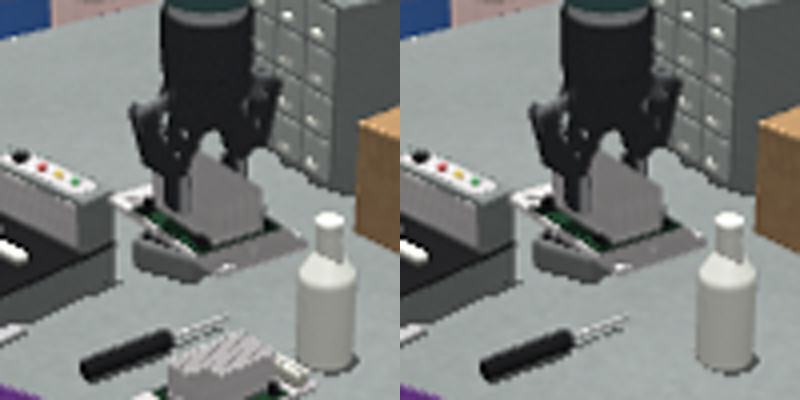

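The two hand pictures look nearly identical: the plate's near end is at about crop (255,250) in both. I'll register them numerically.

Run:
```python
from h import *
A=np.load("hand1_side.npz")["I"].astype(np.float32).mean(2);B=np.load("hand2_side.npz")["I"].astype(np.float32).mean(2)
crit=(3,200,1e-7)
for nm,poly in(("sink+near end",[(200,155),(265,188),(270,210),(310,240),(212,277),(190,255),(205,200)]),("near end",[(215,240),(275,225),(310,240),(212,277),(195,262)]),("far-left plate",[(108,195),(150,183),(150,205),(200,250),(190,258),(150,225)]),("gripper",[(160,0),(255,0),(255,60),(270,80),(130,100)])):
    m=np.zeros(A.shape,np.uint8); cv2.fillPoly(m,[np.round(np.array(poly)/4+[233,116]).astype(int)],255)
    try:
        c,W=cv2.findTransformECC(A,B,np.eye(2,3,dtype=np.float32),cv2.MOTION_TRANSLATION,crit,m,1)
        print(nm,round(c,4),np.round(W[:,2],3))
    except cv2.error as e: print(nm,"fail")
```

```text
sink+near end 0.9444 [-0.744 -0.666]
near end 0.8167 [-1.989  0.48 ]
far-left plate 0.9699 [-0.108 -0.296]
gripper 0.9956 [0.117 0.01 ]
```

Run:
```python
from h import *
A=cv2.GaussianBlur(np.load("hand1_side.npz")["I"].astype(np.float32),(0,0),.7);B=cv2.GaussianBlur(np.load("hand2_side.npz")["I"].astype(np.float32),(0,0),.7)
regs={"all":[(108,195),(150,180),(200,155),(265,188),(270,210),(310,240),(212,277),(150,225)],"near":[(185,180),(265,188),(270,210),(310,240),(212,277),(185,255)],"left":[(108,195),(150,183),(150,205),(200,250),(190,258),(150,225)],"grip":[(160,0),(255,0),(255,60),(270,80),(130,100)]}
dirs={"x":(-.173,-.113),"z":(0,-.268),"-y":(.245,-.077)}
d=np.arange(-5,5.01,.25)
for nm,poly in regs.items():
    m=np.zeros(A.shape[:2],np.uint8); cv2.fillPoly(m,[np.round(np.array(poly)/4+[233,116]).astype(int)],1); m=m>0
    for k,j in dirs.items():
        e=[]
        for q in d:
            W=np.float32([[1,0,q*j[0]],[0,1,q*j[1]]]); S=cv2.warpAffine(A,W,(560,420),flags=cv2.INTER_CUBIC); e.append(((S-B)[m]**2).mean())
        i=int(np.argmin(e)); print(nm,k,"best mm",d[i],"err",round(e[i],1),"at0",round(e[20],1))
```

```text
all x best mm 1.25 err 40.6 at0 55.5
all z best mm 1.0 err 25.5 at0 55.5
all -y best mm 0.25 err 50.2 at0 55.5
near x best mm 1.25 err 27.0 at0 39.6
near z best mm 1.0 err 22.2 at0 39.6
near -y best mm 0.25 err 36.0 at0 39.6
left x best mm 1.25 err 125.4 at0 190.1
left z best mm 1.25 err 57.7 at0 190.1
left -y best mm 0.75 err 161.6 at0 190.1
grip x best mm -0.25 err 4.1 at0 5.3
grip z best mm 0.0 err 5.3 at0 5.3
grip -y best mm 0.25 err 3.6 at0 5.3
```

The best match is a pure +1 mm height shift with no x offset, so the next module sits in the hand as the failed one did, only 1 mm higher. I'll move above the jig.

>>> jog_arm(deltas=[[-1, 0.3698, -0.0338, 0, 1.386], [-1, 0.3698, -0.0338, 0, 1.386], [-1, 0.3698, -0.0338, 0, 1.386], [-1, 0.3698, -0.0338, 0, 1.386], [-1, 0.3698, -0.0338, 0, 1.386], [-1, 0.3698, -0.0338, 0, 1.386], [-1, 0.3698, -0.0338, 0, 1.386], [-1, 0.3698, -0.0338, 0, 1.386], [-1, 0.3698, -0.0338, 0, 1.386], [-1, 0.3698, -0.0338, 0, 1.386], [-1, 0.3698, -0.0338, 0, 1.386], [-1, 0.3698, -0.0338, 0, 1.386], [-1, 0.3698, -0.0338, 0.05, 1.386], [-1, 0.3698, -0.0338, 0.09, 1.386], [-1, 0.3698, -0.0338, 0.12, 1.386], [-1, 0.3698, -0.0338, 0.14, 1.386], [-1, 0.3698, -0.0338, 0.15, 1.386], [-1, 0.3698, -0.0338, 0.15, 1.386], [-1, 0.3698, -0.0338, 0.15, 1.386], [-1, 0.3698, -0.0338, 0.15, 1.386]])

```text
time: 17.95
eef_pos: [0.467, 0.3202, 0.1019]
ee_rot: [-3.141, -0.003, 0.185]
force: [-0.1, 0.5, -5.8]
gripper_width: 0.0477
gripper_force: 53.9
```

>>> jog_arm(deltas=[[-1, 0, 0, 0, 0], [-1, 0, 0, 0.003, 0], [-1, 0, 0, 0.006, 0], [-1, 0, 0, 0.009, 0], [-1, 0, 0, 0.012, 0], [-1, 0, 0, 0.015, 0], [-1, 0, 0, 0.015, 0], [-1, 0, 0, 0.015, 0]])

```text
time: 18.75
eef_pos: [0.466, 0.3198, 0.0849]
ee_rot: [3.141, 0.0, 0.185]
force: [-0.1, -0.3, -4.6]
gripper_width: 0.0471
gripper_force: 54.0
```

Underside is now about 3 mm below the pin tips with no contact force, so both holes are over the pins. Continue slowly.

>>> jog_arm(deltas=[[-1, 0, 0, 0.002, 0], [-1, 0, 0, 0.004, 0], [-1, 0, 0, 0.006, 0], [-1, 0, 0, 0.008, 0], [-1, 0, 0, 0.008, 0], [-1, 0, 0, 0.008, 0]])

```text
time: 19.35
eef_pos: [0.466, 0.3197, 0.0769]
ee_rot: [3.141, 0.0, 0.185]
force: [-0.1, -0.2, -6.2]
gripper_width: 0.0473
gripper_force: 54.0
```

>>> jog_arm(deltas=[[-1, 0, 0, 0.002, 0], [-1, 0, 0, 0.004, 0], [-1, 0, 0, 0.006, 0], [-1, 0, 0, 0.008, 0], [-1, 0, 0, 0.009, 0], [-1, 0, 0, 0.01, 0], [-1, 0, 0, 0.01, 0], [-1, 0, 0, 0.01, 0]])

```text
time: 20.15
eef_pos: [0.4661, 0.3198, 0.0673]
ee_rot: [3.142, -0.0, 0.185]
force: [-2.6, -1.2, -1.6]
gripper_width: 0.0473
gripper_force: 54.4
```

>>> jog_arm(deltas=[[-1, 0, 0, 0.0005, 0], [-1, 0, 0, 0.001, 0], [-1, 0, 0, 0.0015, 0], [-1, 0, 0, 0.0015, 0], [-1, 0, 0, 0.0015, 0]])

```text
time: 20.65
eef_pos: [0.4662, 0.3198, 0.0672]
ee_rot: [3.141, -0.001, 0.185]
force: [-7.2, -4.8, 7.8]
gripper_width: 0.0471
gripper_force: 56.0
```

The TCP stopped at 67.2 mm. On the bench it was gripped with the TCP 14.2 mm above the underside, and 53 + 14.2 = 67.2 mm, so the plate is flush on the rests. I'll release and retreat straight up.

>>> jog_arm(deltas=[[-1, 0, 0, -0.0015, 0], [0, 0, 0, -0.0015, 0], [1, 0, 0, -0.0015, 0], [1, 0, 0, -0.0015, 0], [1, 0, 0, -0.0015, 0], [1, 0, 0, -0.02, 0], [1, 0, 0, -0.05, 0], [1, 0, 0, -0.1, 0], [1, 0, 0, -0.15, 0], [1, 0, 0, -0.19, 0], [1, -0.05, 0.35, -0.19, 0], [1, -0.05, 0.35, -0.19, 0], [1, -0.05, 0.35, -0.19, 0], [1, -0.05, 0.35, -0.19, 0], [1, -0.05, 0.35, -0.19, 0], [1, -0.05, 0.35, -0.19, 0], [1, -0.05, 0.35, -0.19, 0], [1, -0.05, 0.35, -0.19, 0], [1, -0.05, 0.35, -0.19, 0], [1, -0.05, 0.35, -0.19, 0]])

```text
time: 22.65
eef_pos: [0.4814, -0.0326, 0.2556]
ee_rot: [-3.141, -0.0, 0.186]
force: [-0.3, 1.1, 0.3]
gripper_width: 0.0853
gripper_force: 0.0
```

Run:
```python
from h import *
I,D=manip.grab_frame("top"); S,_=manip.grab_frame("side"); rel()
o=np.load("top0.npz")
r,_=fitplate(I,(168,226),.059); print(np.round(r[0],1),np.round(r[1],1),round(r[2],2))
for Dd in(o["D"],D):
    X=cloud("top",Dd)[188:270,135:200].reshape(-1,3); k=X[(X[:,2]>.09)&(X[:,2]<.11)&(abs(X[:,0]-.466)<.055)&(abs(X[:,1]-.32)<.04)]
    A=np.c_[k[:,:2]-[.466,.32],np.ones(len(k))]; print(len(k),np.round(k.mean(0)*1000,1),"plane",np.round(np.linalg.lstsq(A,k[:,2],rcond=None)[0],4))
a=cv2.resize(I[165:285,105:225],(400,400),interpolation=cv2.INTER_CUBIC)
cv2.imwrite("pics/end.png",np.hstack([a,cv2.resize(I,(400,400))])[...,::-1])
```

```text
t 22.75 p [ 0.4814 -0.0321  0.2556] rpy [-3.1415e+00 -4.0000e-04  1.8720e-01] w 0.0853 F [-0.8  0.2 -0.9]
[466.  320.7] [161.8  92.1] 10.7
488 [465.6 321.   96.4] plane [-0.0026  0.0027  0.0964]
495 [465.2 321.4  96.2] plane [ 0.0002 -0.0035  0.0962]
```

View pics/end.png

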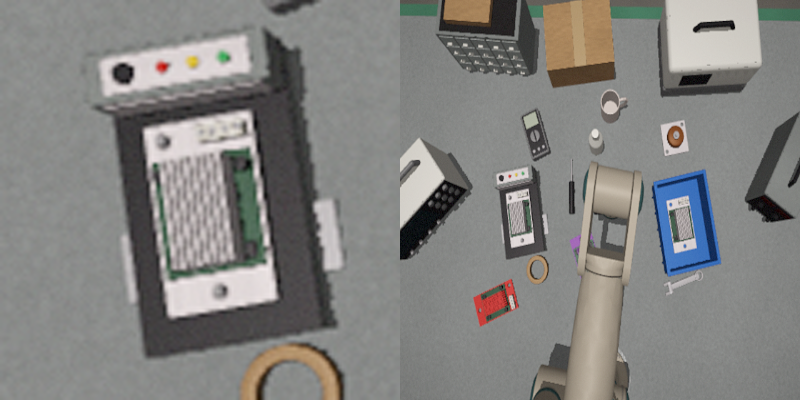

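The new module sits on both pins (crop (165,142) and (220,292)) with its terminal block at the right end. Its height and tilt match the failed module's starting seat to within the measurement noise. The failed module is in the crate, the other items look where they were, and the arm is clear.

```bash
python3 -c "
from rig import manip
print(manip.sign_off())"
```

```text
the job is handed in; nothing more can be done
None
```

Done and handed in at about 23 s: the failed module is in the reject crate, and the next module sits flush on both pins, right way round, with the arm clear.

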